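Hold a seeded roll in the tongs for buttering

ROBOT

A 6-joint arm with a two-finger parallel gripper is mounted at the origin on a cart in front of the work surface, level with it; the furniture and walls round the work are solid. World frame = base frame: x ahead of the robot, y to its left, z up, the work surface at z = 0. Lengths are in m, angles in rad, forces in N, time in s.
With the tool pointing down it reaches from about 0.375 to 0.9 m from the base axis. Payload 3.1 kg.
Tool frame: the origin (TCP) lies where the fingers leave the gripper's body, on its centre line; the fingertips stand 73 mm ahead of it and the grasp point (between the pads) lies 54 mm ahead of it; z points along the fingers, y is the line along which they close (so a half turn about z gives the same grasp; the last joint's range is limited). The gripper opens to 85 mm and grips with 20 to 120 N. Pads are 22 mm wide; open, the fingers measure 114 mm over their backs; the gripper's body (76 mm by 85 mm) begins 54 mm behind the grasp point. The pads swing forward as they close: fully open they stand 13 mm farther back than shut.
Start: joints at [1.05, 0.527, 1.433, -0, 1.181, -0.178], TCP at [0.209, 0.589, 0.304] pointing down, gripper open.
Joint ranges: [-3.08, 3.08], [-0.75, 2.2], [0.22, 2.44], [-1.43, 4.57], [0, 2.65], [-2.85, 2.85]. Speed limits (rad/s): [2.79, 2.79, 3.14, 3.14, 3.14, 3.14].

INTERFACE

Orientations are given as a unit quaternion [x, y, z, w].
In Python, from station import manip gives the robot as it stands.
- The arm moves only by the tool step_arm, never from a script. Its argument "moves" is one flat list of numbers, 5 for each row, row after row: the opening, from 0 (shut) to 1 (fully open), then the shift along the world's x, y, z scaled (see below), then the turn about the world's z scaled (see below). In form: [fingers, x, y, z, yaw, fingers, x, y, z, yaw, ...]. A call has 1 to 12 rows; each row is the pose to reach, as a shift and turn from the pose commanded when the call began, turning the shorter way round; what a row does not reach only later rows make up. The controller multiplies each number of a shift by 200 mm and each number of a turn by pi rad. A row lasts 1/8 s, in which the tool goes at most 62.5 mm and 10.7 degrees, less where a joint would pass 70% of its speed; a pose out of reach is approached as far as the arm can. A call with a number of a shift or a turn outside -1 to 1 is refused whole. A call with a gripper value outside its range is refused whole. The fingers move at their own pace and stop on an object; "grip_force" is the grip in N (left out, the last holds). Time passes only in rows, so rows that repeat a pose let the fingers close. It gives the time, the measured TCP pose, the force, the opening and the grip force at its end, in the units of the state.
- manip.sense(): the state, without advancing time (a new reading comes with each control period).
- manip.snapshot(name): name is "side" or "top" or "wrist"; returns a dict with "color" (480x640x3 uint8, blue, green, red), "z_map" (480x640 float32, m along the optical axis (not along the pixel's ray), 0 where there is no reading), "fovy" (degrees; the focal length in pixels is half the picture's height over the tangent of half this angle, whatever the lens; pixels are square), "cx", "cy" (the principal point, pixels), "k1" (the pictures are not rectified: a ray, as slopes to the right and down, at radius r is drawn at 1 + k1 r^2 times it, then the intrinsics apply), "R" (3x3) and "t" (3): a world point X has camera coordinates R X + t; the wrist camera has in their place "mount" (4x4, takes a point from camera to tool coordinates, whose origin is the TCP and whose axes are the flange's). Camera axes: x right, y down, z forward; pixel columns grow to the right and rows downward; lengths in m; the calibration is good to about 2 mm. A picture is of the moment at which its call begins: read the wrist's pose just before it.
- manip.sign_off(): hands the job in; it is judged then, once.
The state is a dict: "t": time; "q": joint angles; "qd": joint speeds; "tau": joint torques, N m; "tcp_pos": TCP position; "tool_rot": TCP orientation; "force": force on the tool from outside, world axes, zero at the start; "ft_torque": the same for the moment, N m; "finger_gap": opening from 0.0 (shut) to 1.0 (fully open); "gripper_force": force on a finger pad.
Only numpy, scipy, OpenCV 4.12 (cv2) and the standard library are available. Lean on these libraries where they do the work, as an engineer would, in place of code of your own. Each camera call takes 0.05 s, during which the arm holds its last target. There are 200 camera calls.

TASK

Pick up the spring tongs and use them to take the seeded dark roll off the bread board, without touching the roll with the gripper itself. Carry it over the white plate and hold it there upright in the tongs, a hand's breadth (about 10 cm or more) above the plate, so that I can brush it with garlic butter: finish while still holding it. Leave the plain roll, the plate and the dip cup where they are.

Things in the scene. Friction and masses are not known exactly. Their poses are not given: they have to be found in the camera images.
- tongs: Steel spring tongs lying flat, 230 mm long, 28 mm high, 110 g. Origin: midway between the two black rubber grip pads, at the underside, near the centre of mass; z up, x along the tongs to the heads, y across (they open and close along y). Pads: x = -26 to 26 mm, z = 0 to 28 mm, 60 mm wide over both when open. Pivot at x = -105 mm. Squeezed a few mm they hold well, heads still open.
- tongs_heads (a point): Point midway between the two cupped heads, 94 mm ahead (x) of the tongs' origin, 14 mm above their underside. Heads: x = 70 to 118 mm, z = 0 to 28 mm, deepest at 94 mm. Clear gap there 83 mm open (75 mm at the front ends), 90 mm outside; each mm the pads close brings the heads 1.9 mm closer (pads 55 mm wide: about 74 mm clear).
- tongs_arm (a joint): How far the tongs are closed: angle between the arms, rad; 0 = fully open, about 0.21 on a roll, at most 0.26. A spring opens them: squeezing on the pads takes 4 N at the start, about 9 N when the heads meet a roll; they open again with the fingers.
- seeded_roll: Dark brown round bread roll with pale sesame seeds on top, 42 mm in diameter, 38 mm high, about 40 g, firm; its side is upright from 10 to 21 mm above its underside. Origin: centre of its underside; z up.
- plain_roll: Pale golden round roll without seeds, same size (42 mm in diameter, 38 mm high). Origin: centre of its underside. To be left alone.
- board: Wooden bread board fixed on the worktop, 140 mm (x) by 230 mm (y), 15 mm thick; the two rolls stand on it side by side along its y axis, about 110 mm apart. Origin: centre of its underside; z up; x points roughly away from the robot.
- plate: White round plate, 150 mm in diameter, 18 mm high, standing loose on the worktop. Origin: centre of its underside.
- dip_red: Lidded dip cup with red sauce, 69 mm in diameter, 34 mm high. Origin: centre of its underside. To be left alone.

How it is judged:
By the outcome, as a careful person would: the job done as asked, in the order asked, and still so for the second after the job is handed in, while the arm keeps its last pose, push and grip.
It also fails if it takes over 48 s, if anything falls off the work surface, if the arm or the gripper's body presses on something with over 40 N, if the wrist force passes 120 N, or if a joint passes its speed limit or range.

## Working session

There is one attempt and no reset: what is moved stays moved. The work goes in short steps, Python scripts to look and compute and a tool call to move; the robot and the scene stay as the last step left them, time stands still between calls to the robot, and variables do not carry over. Pictures are saved under pics/ and viewed, at most 10 in all, crops included, and the job is handed in when it is done.

Besides the shell and the picture viewer there is one more tool, called as a command line: name --argument value ..., lists and objects as JSON in quotes. step_arm: Moves the arm, as the interface text tells. Its arguments: {"type":"object","properties":{"moves":{"type":"array","items":{"type":"number"}},"grip_force":{"type":"number"}},"required":["moves"]}

```bash
mkdir -p pics
cat > h.py <<'E'
import numpy as np, cv2
from station import manip
def snap(n):
    s=manip.sense(); d=manip.snapshot(n); d['s']=s; return d
def cloud(d):
    f=240/np.tan(np.radians(d['fovy'])/2)
    K=np.array([[f,0,d['cx']],[0,f,d['cy']],[0,0,1.]])
    v,u=np.mgrid[0:480,0:640]
    p=cv2.undistortPoints(np.stack([u,v],-1).reshape(-1,1,2).astype(np.float64),K,np.array([d['k1'],0,0,0.])).reshape(480,640,2)
    z=d['z_map'][...,None].astype(float)
    X=np.concatenate([p*z,z],-1)
    if 'R' in d: W=(X-d['t'])@np.array(d['R'])
    else:
        from scipy.spatial.transform import Rotation as Ro
        M=np.array(d['mount']); W=X@M[:3,:3].T+M[:3,3]
        W=W@Ro.from_quat(d['s']['tool_rot']).as_matrix().T+d['s']['tcp_pos']
    W[d['z_map']==0]=np.nan
    return W
E
python3 - <<'E'
from h import *
for n in ['top','side']:
    d=snap(n); cv2.imwrite(f'pics/{n}0.png',d['color']); np.save(n+'.npy',cloud(d))
print(manip.sense())
E
```

```text
{'t': 0.1, 'q': array([ 1.05051591e+00,  5.28426085e-01,  1.43377525e+00, -2.86818017e-05,
        1.18142487e+00, -1.78529791e-01]), 'qd': array([ 0.00071957, -0.00161885, -0.00279759,  0.00126806, -0.00116179,
       -0.00094785]), 'tau': array([ 9.23533153e-04, -4.43306351e+01, -1.78586519e+01, -1.79923923e-04,
        3.83628052e-03,  9.64964386e-06]), 'tcp_pos': array([0.20919923, 0.58840915, 0.3029985 ]), 'tool_rot': array([ 1.70039515e-01,  9.85436720e-01, -9.59877113e-04, -3.35620750e-04]), 'force': array([ 0.86702045,  0.21112436, -0.71996015]), 'ft_torque': array([0.02102272, 0.02409374, 0.00510048]), 'gripper_force': 0.0, 'finger_gap': 0.9969358396784347}
```

View pics/top0.png

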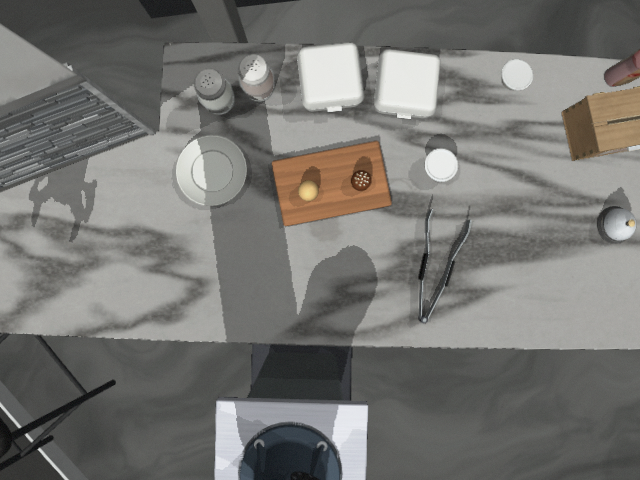

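View pics/side0.png

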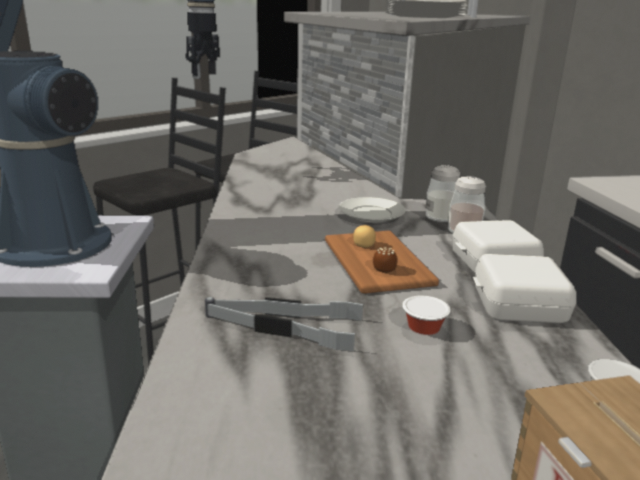

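Top view: the tongs have their pivot at about (424,320) and heads at (430,212) and (467,222). The seeded roll is at (361,180), the plain roll at (308,190), the plate at (211,171) and the dip cup at (441,165).

Run:
```python
from h import *
W=np.load('top.npy'); im=cv2.imread('pics/top0.png')
def box(u0,u1,v0,v1,zl,zh):
    P=W[v0:v1,u0:u1].reshape(-1,3); return P[(P[:,2]>zl)&(P[:,2]<zh)]
for n,a in dict(seed=(345,378,165,198,.025,.08),plain=(292,325,173,206,.025,.08),plate=(170,252,130,212,.006,.05),dip=(420,462,143,187,.015,.06),board=(268,395,135,230,.008,.025),tongs=(405,480,195,330,.008,.05)).items():
    P=box(*a); (c,s,r)=cv2.minAreaRect(P[:,:2].astype(np.float32)*1000)
    print(n,len(P),np.nanmedian(P,0).round(4),'rect',np.round(c,1),np.round(s,1),round(r,1),'zmax',P[:,2].max().round(4))
for p in [(424,320),(430,212),(467,222),(422,267),(450,272),(361,180),(320,300)]: print(p,W[p[1],p[0]].round(4))
P=box(405,480,195,330,.008,.05)
S=W[:,:].copy()
# profile of tongs along rows
for v in range(196,326,4):
    m=[(u,*W[v,u].round(3)) for u in range(405,480) if W[v,u,2]>.012]
    if m: print(v,len(m),m[0],m[-1])
```

```text
seed 340 [ 0.6117 -0.129   0.0479] rect [ 613.2 -130. ] [40.3 38.8] 47.7 zmax 0.0579
plain 338 [ 0.5884 -0.0235  0.0478] rect [589.7 -23.3] [39.9 39.9] 27.8 zmax 0.0559
plate 3028 [0.6318 0.184  0.0124] rect [637.6 177.4] [162.5 156.6] 2.4 zmax 0.0227
dip 833 [ 0.6507 -0.2945  0.0335] rect [ 650.9 -293.6] [65.  66.2] 3.3 zmax 0.0398
board 6671 [ 0.6113 -0.0705  0.0151] rect [610.8 -71. ] [140.9 231. ] 12.8 zmax 0.025
tongs 881 [ 0.4355 -0.2736  0.0233] rect [ 439.  -290.5] [ 88.8 228.8] 76.3 zmax 0.0328
(424, 320) [ 0.3325 -0.2653  0.0309]
(430, 212) [ 0.5526 -0.2737  0.0302]
(467, 222) [ 0.5355 -0.3564  0.0118]
(422, 267) [ 0.4398 -0.2609  0.0215]
(450, 272) [ 0.431  -0.3175  0.0282]
(361, 180) [ 0.611  -0.1288  0.0534]
(320, 300) [ 3.654e-01 -5.350e-02  3.000e-04]
212 3 (429, np.float64(0.553), np.float64(-0.274), np.float64(0.022)) (431, np.float64(0.553), np.float64(-0.276), np.float64(0.029))
216 4 (427, np.float64(0.546), np.float64(-0.271), np.float64(0.014)) (430, np.float64(0.545), np.float64(-0.275), np.float64(0.027))
220 6 (426, np.float64(0.537), np.float64(-0.269), np.f
[... 2720 characters left out ...]
at64(-0.293), np.float64(0.025))
304 5 (420, np.float64(0.364), np.float64(-0.259), np.float64(0.019)) (435, np.float64(0.365), np.float64(-0.289), np.float64(0.025))
308 6 (419, np.float64(0.355), np.float64(-0.258), np.float64(0.012)) (433, np.float64(0.357), np.float64(-0.285), np.float64(0.024))
312 6 (419, np.float64(0.347), np.float64(-0.258), np.float64(0.014)) (431, np.float64(0.348), np.float64(-0.281), np.float64(0.025))
316 11 (419, np.float64(0.339), np.float64(-0.258), np.float64(0.015)) (429, np.float64(0.34), np.float64(-0.278), np.float64(0.02))
320 7 (420, np.float64(0.331), np.float64(-0.26), np.float64(0.018)) (427, np.float64(0.332), np.float64(-0.272), np.float64(0.027))
```

step_arm --moves '[1, 0.25, -0.25, 0, 0, 1, 0.5, -0.5, 0, 0, 1, 0.75, -0.75, 0, 0, 1, 1, -1, 0, 0, 1, 1, -1, 0, 0, 1, 1, -1, 0, 0]'

```text
t: 0.85
tcp_pos: [0.4112, 0.387, 0.3035]
tool_rot: [0.172, 0.985, -0.0, -0.0]
force: [-0.0, -0.2, -0.4]
finger_gap: 1.001
gripper_force: 0.0
```

step_arm --moves '[1, 0, -0.3, 0, 0, 1, 0.05, -0.6, 0, 0, 1, 0.1, -0.8, 0, 0, 1, 0.1, -1, 0, 0, 1, 0.1, -1, 0, 0]'

```text
t: 1.48
tcp_pos: [0.4287, 0.1879, 0.3037]
tool_rot: [0.171, 0.985, -0.0, -0.001]
force: [-0.1, 0.9, 1.0]
finger_gap: 1.001
gripper_force: 0.0
```

step_arm --moves '[1, 0, -0.3, 0, 0, 1, 0, -0.6, 0, 0, 1, 0, -0.8, 0, 0, 1, 0, -1, 0, 0, 1, 0, -1, 0, 0]'

```text
t: 2.1
tcp_pos: [0.4302, -0.0118, 0.304]
tool_rot: [0.171, 0.985, 0.0, 0.0]
force: [0.7, -0.7, -0.2]
finger_gap: 0.998
gripper_force: 0.0
```

step_arm --moves '[1, 0, -0.3, 0, 0.01, 1, 0, -0.6, 0, 0.02, 1, 0, -0.8, 0, 0.033, 1, 0, -1, 0, 0.033, 1, 0, -1, 0, 0.033]'

```text
t: 2.72
tcp_pos: [0.4309, -0.2119, 0.3039]
tool_rot: [0.119, 0.993, -0.0, 0.001]
force: [0.5, -0.5, -0.2]
finger_gap: 1.001
gripper_force: 0.0
```

step_arm --moves '[1, 0, -0.2, -0.1, 0, 1, 0.015, -0.39, -0.25, 0, 1, 0.015, -0.39, -0.25, 0, 1, 0.015, -0.39, -0.25, 0]'

```text
t: 3.22
tcp_pos: [0.4328, -0.2868, 0.2538]
tool_rot: [0.118, 0.993, 0.001, -0.001]
force: [0.1, 0.0, -0.5]
finger_gap: 1.003
gripper_force: 0.0
```

Run:
```python
from h import *
d=snap('wrist'); cv2.imwrite('pics/w1.png',d['color']); W=cloud(d); np.save('w1.npy',W)
print(d['s']['tcp_pos'],d['s']['tool_rot'])
from scipy.spatial.transform import Rotation as Ro
m=(W[...,2]>.010)&(W[...,2]<.04)
print(m.sum())
P=W[m]
o=np.array([.434,-.2905]);y=-.235
for _ in range(4):
    a=np.array([np.cos(y),np.sin(y)]);b=np.array([-a[1],a[0]])
    q=(P[:,:2]-o); s=q@a; t=q@b
    k=(abs(s)<.13)&(abs(t)<.055); s,t=s[k],t[k]
    xs=[];ms=[];ws=[]
    for x in np.arange(-.09,.1,.01):
        g=t[abs(s-x)<.004]
        if len(g)>5: xs.append(x);ms.append((g.max()+g.min())/2);ws.append(np.ptp(g))
    f=np.polyfit(xs,ms,1); o=o+b*f[1]; y+=np.arctan(f[0])
    print(o,y,f)
print(np.round(np.c_[xs,ms,ws]*1000,1)); print('s range',s.min(),s.max())
```

```text
[ 0.43282902 -0.2868274   0.25376891] [ 1.17938215e-01  9.93020240e-01  9.99616330e-04 -6.17085741e-04]
16196
[ 0.43368134 -0.29183093] -0.23840062784141253 [-0.00340064 -0.00136855]
[ 0.43368403 -0.29181989] -0.23839837629886518 [2.25154255e-06 1.13631839e-05]
[ 0.43368403 -0.29181989] -0.23839837033156586 [ 5.96729933e-09 -5.40235763e-09]
[ 0.43368403 -0.29181989] -0.23839837031575062 [ 1.58152345e-11 -1.43179606e-11]
[[-90.   -0.1  22. ]
 [-80.   -0.1  26.6]
 [-70.   -0.1  31.2]
 [-60.    0.2  35.2]
 [-50.    0.2  40. ]
 [-40.   -0.2  44. ]
 [-30.   -0.   55.5]
 [-20.    0.2  57.2]
 [-10.   -0.3  58.7]
 [ -0.    0.1  60. ]
 [ 10.    0.1  60.3]
 [ 20.    0.1  60.9]
 [ 30.    0.   61. ]
 [ 40.   -0.3  61.5]
 [ 50.    0.4  67.3]
 [ 60.   -0.1  73.5]
 [ 70.   -0.1  78.3]
 [ 80.    0.   83.7]
 [ 90.   -0.1  87.8]]
s range -0.11101189490801074 0.1190292357837672
```

View pics/w1.png

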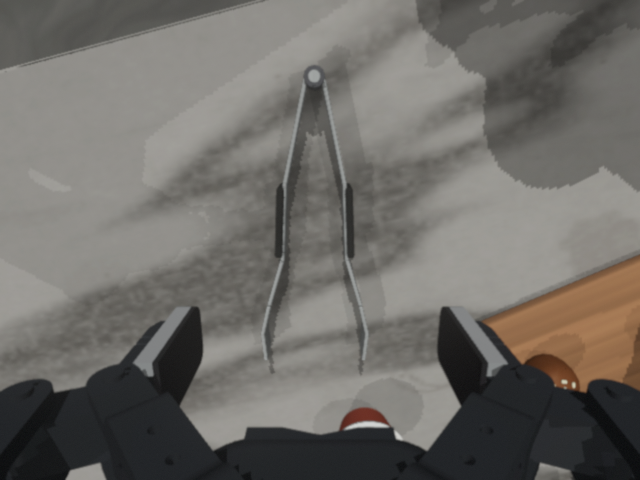

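The wrist view shows the tongs centred at about x=315, with pads near y=220 and the fingers straddling them. Next I'll check fingertip reach from the depth.

Run:
```python
from h import *
d=snap('wrist'); W=cloud(d)
z=W[...,2]; m=z>.12
T=(W-d['s']['tcp_pos'])
dep=-T[...,2]
for sl in [(slice(300,390),slice(130,205)),(slice(300,390),slice(440,510))]:
    print(np.nanpercentile(dep[sl][m[sl]],[90,99,100]))
```

```text
[0.05286031 0.05906011 0.06081993]
[0.05189867 0.0576649  0.0605704 ]
```

step_arm --moves '[1, 0.005, -0.025, -0.2, 0, 1, 0.005, -0.025, -0.45, 0, 1, 0.005, -0.025, -0.7, 0, 1, 0.005, -0.025, -0.8, 0, 1, 0.005, -0.025, -0.82, 0, 1, 0.005, -0.025, -0.82, 0]'

```text
t: 4.08
tcp_pos: [0.4341, -0.294, 0.0909]
tool_rot: [0.118, 0.993, -0.0, 0.001]
force: [0.8, 0.0, 0.2]
finger_gap: 0.999
gripper_force: 0.0
```

step_arm --moves '[1, 0, 0.01, -0.045, 0, 1, 0, 0.01, -0.09, 0, 0.72, 0, 0.01, -0.09, 0, 0.66, 0, 0.01, -0.09, 0, 0.63, 0, 0.01, -0.09, 0, 0.62, 0, 0.01, -0.09, 0, 0.62, 0, 0.01, -0.09, 0, 0.62, 0, 0.01, -0.09, 0]' --grip_force 25

```text
t: 5.08
tcp_pos: [0.4338, -0.2925, 0.0726]
tool_rot: [0.119, 0.993, -0.0, 0.001]
force: [0.6, 0.1, 5.2]
finger_gap: 0.622
gripper_force: 6.6
```

step_arm --moves '[0.62, 0, 0, 0.05, 0, 0.62, 0, 0, 0.15, 0, 0.62, 0, 0, 0.3, 0, 0.62, 0, 0, 0.45, 0, 0.62, 0, 0, 0.5, 0, 0.62, 0, 0, 0.5, 0, 0.62, 0, 0, 0.5, 0]'

```text
t: 5.95
tcp_pos: [0.4329, -0.2917, 0.171]
tool_rot: [0.119, 0.993, 0.001, -0.001]
force: [0.2, 0.0, -0.7]
finger_gap: 0.617
gripper_force: 5.1
```

```bash
cat > fit.py <<'E'
from h import *
import sys
from scipy.spatial.transform import Rotation as Ro
def fit(pic=None):
    d=snap('wrist'); W=cloud(d); s=d['s']
    if pic: cv2.imwrite(pic,d['color'])
    T=(W-s['tcp_pos'])@Ro.from_quat(s['tool_rot']).as_matrix()  # tool coords
    print('tcp',s['tcp_pos'].round(4),'gap',s['finger_gap'],'F',s['force'].round(1),s['gripper_force'])
    m=(T[...,2]>.040)&(T[...,2]<.085)&(abs(T[...,1])<.06)
    P=T[m]
    for x in np.arange(-.12,.121,.01):
        g=P[abs(P[:,0]-x)<.004]
        if len(g)>5: print(np.round(1000*np.r_[x,(g[:,1].max()+g[:,1].min())/2,np.ptp(g[:,1]),np.percentile(g[:,2],[5,50])],1))
    return T
if __name__=='__main__': fit(sys.argv[1])
E
python3 fit.py pics/w2.png
python3 - <<'E'
from h import *
d=snap('side'); cv2.imwrite('pics/s2.png',d['color'])
E
```

```text
tcp [ 0.4329 -0.2917  0.171 ] gap 0.6171248467496747 F [ 0.2  0.  -0.7] 5.141461864113808
[-40.   -0.5  50.9  55.6  58.3]
[-30.   -0.5  53.2  45.6  49.2]
[-20.   -0.5  53.7  45.   46.7]
[-10.   -0.5  53.6  43.   46.4]
[-0.  -0.5 53.6 42.5 46.4]
[10.  -0.5 80.7 41.3 47.7]
[20.  -0.3 52.5 45.  46.7]
[30.  -0.4 50.8 47.3 50.2]
[40.  -0.3 40.  48.9 50.3]
[50.  -0.2 36.3 48.9 50.3]
[60.  -0.1 32.6 49.  50.3]
[70.  -0.1 29.  48.9 50.2]
[80.   0.  25.  48.9 50.3]
[90.   0.1 21.3 48.9 50.3]
[100.    0.1  17.5  45.   49.8]
```

View pics/s2.png

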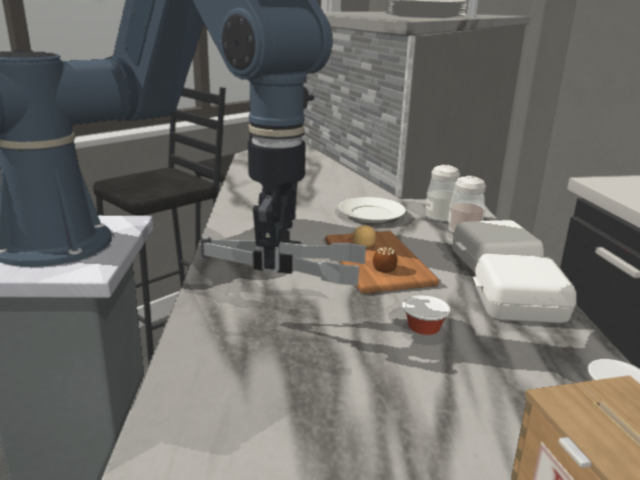

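The tongs are held level. Next I move above the seeded roll.

step_arm --moves '[0.62, 0.1, 0.15, 0, 0.03, 0.62, 0.2, 0.35, 0, 0.07, 0.62, 0.33, 0.55, 0, 0.11, 0.62, 0.438, 0.717, 0, 0.14, 0.62, 0.438, 0.717, 0, 0.14, 0.62, 0.438, 0.717, 0, 0.14, 0.62, 0.438, 0.717, 0, 0.14]'

```text
t: 6.92
tcp_pos: [0.5204, -0.1497, 0.1716]
tool_rot: [-0.1, 0.995, 0.0, -0.0]
force: [-0.6, -0.0, -1.3]
finger_gap: 0.625
gripper_force: 5.1
```

Run:
```python
from h import *
s=manip.sense(); q=s['tool_rot']; print(s['tcp_pos'],2*np.arctan2(q[1],q[0])-np.pi, s['finger_gap'])
a=snap('top');b=snap('side')
cv2.imwrite('pics/c3.png',np.vstack([cv2.resize(a['color'][120:270,250:470],(770,300),interpolation=1) if 0 else cv2.resize(a['color'][120:260,260:470],(600,300)),cv2.resize(b['color'][200:300,260:460],(600,300))]))
```

```text
[ 0.52044327 -0.14972002  0.17155578] 0.19980099728233558 0.6252323384795642
```

View pics/c3.png

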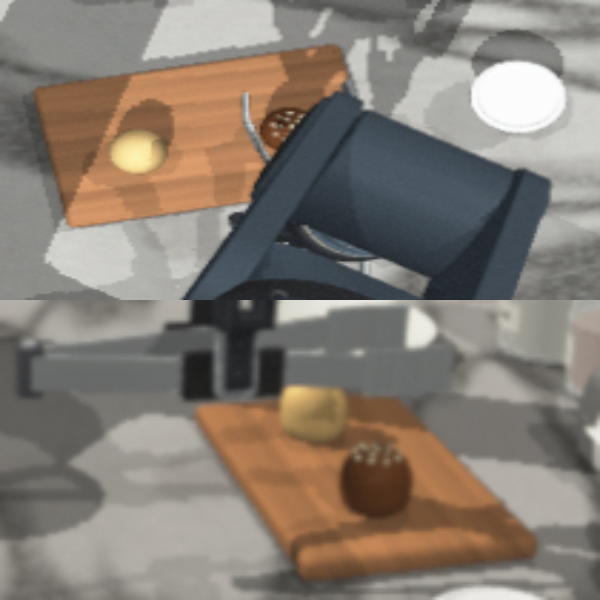

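The crops show the left head at the left of the roll and the roll between the heads, in plan. I'll check with depth.

Run:
```python
from h import *
d=snap('top'); W=cloud(d); s=d['s']; y=.2; R=np.array([[np.cos(y),np.sin(y)],[-np.sin(y),np.cos(y)]])
W2=W[140:200,335:385].reshape(-1,3)
L=(W2[:,:2]-s['tcp_pos'][:2])@R.T
h=(W2[:,2]>.105)&(W2[:,2]<.14)
P=np.c_[L,W2[:,2]][h]
for x in np.arange(.06,.125,.008):
    g=P[abs(P[:,0]-x)<.004]
    if len(g): print(round(x,3),len(g),g[:,1].min().round(4),g[:,1].max().round(4),g[:,2].max().round(4))
b=(W2[:,2]>.025)&(W2[:,2]<.058)
print(b.sum(),L[b].min(0),L[b].max(0))
```

```text
0.06 8 0.028 0.0303 0.1265
0.068 13 0.0286 0.0326 0.1254
0.076 12 0.0309 0.0341 0.1299
0.084 14 0.0315 0.0357 0.1279
0.092 12 0.0337 0.0372 0.1281
0.1 13 0.0341 0.0375 0.1289
0.108 20 -0.0371 0.0363 0.1322
0.116 25 -0.0366 0.0352 0.1309
0.124 3 -0.036 0.0324 0.1265
188 [ 0.07952781 -0.01214675] [0.11629454 0.02113649]
```

step_arm --moves '[0.62, 0, 0, -0.1, 0, 0.62, 0, 0, -0.2, 0, 0.62, 0, 0, -0.3, 0, 0.62, 0, 0, -0.36, 0, 0.62, 0, 0, -0.395, 0, 0.62, 0, 0, -0.395, 0, 0.62, 0, 0, -0.395, 0]'

```text
t: 7.95
tcp_pos: [0.5214, -0.1489, 0.0934]
tool_rot: [-0.101, 0.995, -0.0, 0.0]
force: [0.3, -0.2, -0.1]
finger_gap: 0.622
gripper_force: 5.1
```

step_arm --moves '[0.57, 0, 0, 0, 0, 0.53, 0, 0, 0, 0, 0.5, 0, 0, 0, 0, 0.48, 0, 0, 0, 0, 0.46, 0, 0, 0, 0, 0.44, 0, 0, 0, 0, 0.43, 0, 0, 0, 0, 0.42, 0, 0, 0, 0, 0.42, 0, 0, 0, 0, 0.42, 0, 0, 0, 0]'

```text
t: 9.2
tcp_pos: [0.5211, -0.1488, 0.0929]
tool_rot: [-0.101, 0.995, -0.0, 0.0]
force: [0.9, -0.4, -1.8]
finger_gap: 0.451
gripper_force: 25.2
```

step_arm --moves '[0.4, 0, 0, 0.05, 0, 0.4, 0, 0, 0.15, 0, 0.4, 0, 0, 0.3, 0, 0.4, 0, 0, 0.45, 0, 0.4, 0, 0, 0.6, 0, 0.4, 0, 0, 0.75, 0, 0.4, 0, 0, 0.85, 0, 0.4, 0, 0, 0.9, 0, 0.4, 0, 0, 0.9, 0, 0.4, 0, 0, 0.9, 0]'

```text
t: 10.45
tcp_pos: [0.5205, -0.1485, 0.2721]
tool_rot: [-0.101, 0.995, 0.001, -0.001]
force: [0.8, -0.2, -2.2]
finger_gap: 0.448
gripper_force: 25.4
```

Run:
```python
from h import *
b=snap('side'); cv2.imwrite('pics/s4.png',cv2.resize(b['color'][60:300,220:480],(650,600)))
```

```text
(no output)
```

View pics/s4.png

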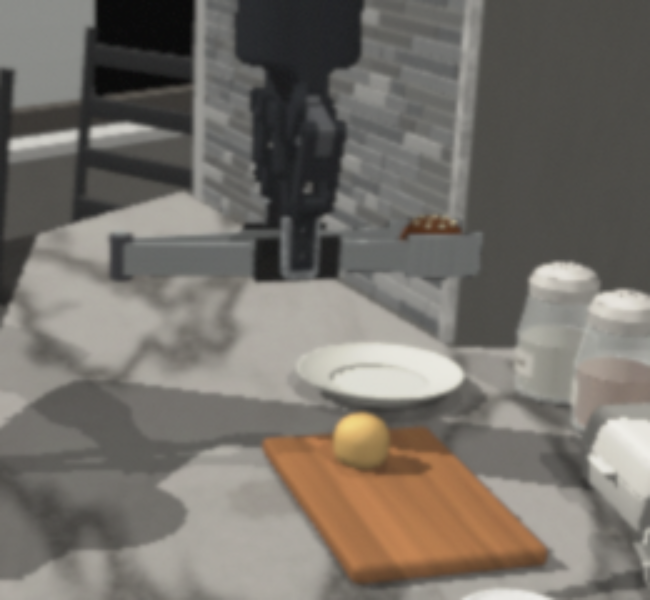

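The seeded roll is held upright in the tongs with seeds up, at about (432,228) in the crop. The plain roll is undisturbed. Now I carry it to the plate.

step_arm --moves '[0.4, 0, 0.04, 0, 0, 0.4, 0, 0.12, 0, 0, 0.4, 0.01, 0.22, 0, 0, 0.4, 0.02, 0.33, 0, 0, 0.4, 0.03, 0.44, 0, 0, 0.4, 0.04, 0.55, 0, 0, 0.4, 0.05, 0.66, 0, 0, 0.4, 0.06, 0.77, 0, 0, 0.4, 0.07, 0.87, 0, 0, 0.4, 0.07, 0.95, 0, 0, 0.4, 0.07, 1, 0, 0, 0.4, 0.07, 1, 0, 0]'

```text
t: 12.0
tcp_pos: [0.5348, 0.052, 0.2729]
tool_rot: [-0.101, 0.995, -0.0, -0.0]
force: [0.1, -0.9, -1.7]
finger_gap: 0.449
gripper_force: 25.4
```

step_arm --moves '[0.4, 0, 0.04, 0, 0, 0.4, 0, 0.12, 0, 0, 0.4, 0.01, 0.22, -0.02, 0, 0.4, 0.02, 0.32, -0.05, 0, 0.4, 0.03, 0.41, -0.09, 0, 0.4, 0.04, 0.49, -0.13, 0, 0.4, 0.04, 0.53, -0.17, 0, 0.4, 0.04, 0.55, -0.2, 0, 0.4, 0.04, 0.55, -0.22, 0, 0.4, 0.04, 0.55, -0.22, 0, 0.4, 0.04, 0.55, -0.22, 0, 0.4, 0.04, 0.55, -0.22, 0]'

```text
t: 13.5
tcp_pos: [0.5432, 0.161, 0.2292]
tool_rot: [-0.1, 0.995, -0.0, 0.0]
force: [0.4, -0.0, -1.9]
finger_gap: 0.451
gripper_force: 25.4
```

Run:
```python
from h import *
a=snap('top');b=snap('side')
cv2.imwrite('pics/c5.png',np.hstack([cv2.resize(a['color'][90:290,150:350],(400,400)),cv2.resize(b['color'][60:260,260:460],(400,400))]))
W=cloud(a);s=a['s'];print(s['tcp_pos'],s['tool_rot'])
c=a['color'][...,:].astype(int)
m=(W[...,2]>.17)&(W[...,2]<.22)
hsv=cv2.cvtColor(a['color'],cv2.COLOR_BGR2HSV)
r=m&(hsv[...,1]>70)&(hsv[...,0]<25)
print('roll',r.sum(),np.median(W[r],0),W[r].min(0),W[r].max(0))
P=W[120:225,160:265].reshape(-1,3);k=(P[:,2]>.008)&(P[:,2]<.03);P=P[k]
A=np.load('top.npy')[120:225,160:265].reshape(-1,3);k=(A[:,2]>.0135)&(A[:,2]<.026);A=A[k];A=A[np.linalg.norm(A[:,:2]-[.635,.18],axis=1)<.09]
print('plate',cv2.minEnclosingCircle(A[:,:2].astype(np.float32)),A.mean(0))
B=(np.load('side.npy'))[180:230,325:415].reshape(-1,3);B=B[(B[:,2]>.013)&(B[:,2]<.024)];B=B[np.linalg.norm(B[:,:2]-[.635,.18],axis=1)<.09];print('side',cv2.minEnclosingCircle(B[:,:2].astype(np.float32)))
```

```text
[0.5432459  0.16095728 0.22923923] [-1.00447301e-01  9.94942329e-01 -2.60672763e-05  3.16603392e-04]
roll 136 [0.6401559  0.16630173 0.18262291] [0.52237271 0.1368787  0.17079411] [0.653997   0.18715295 0.18895794]
plate ((0.6303120255470276, 0.18114791810512543), 0.07471522688865662) [0.63102694 0.18356508 0.01658739]
side ((0.6313589811325073, 0.17930300533771515), 0.07657833397388458)
```

View pics/c5.png

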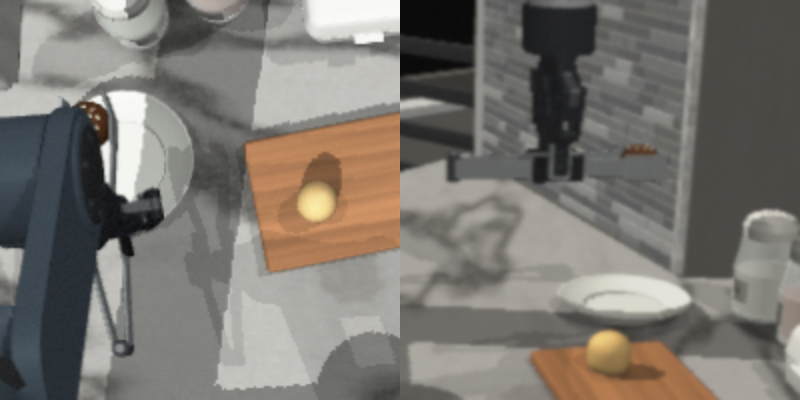

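The roll is upright in the tongs, about 6 mm off the plate's centre and about 13 cm above the plate. Everything else is untouched.

```bash
python3 -c "
from station import manip
print(manip.sign_off())"
```

```text
the job is handed in; nothing more can be done
None
```

The seeded roll is held upright in the tongs about 13 cm above the white plate, close to its centre. The gripper never touched the roll, the plain roll, plate and dip cup were left where they were, and the job is handed in at about 14 s.

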